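# Lock the idler block and hold the belt tensioner back

### The job

A colleague is about to slip a new belt onto this board-stage drive. First lock the blue idler block by pushing its captive black knob down and turning it clockwise as far as it goes, so that it stays down by itself (do not force it round while it is up); then, with your fingers, push the sprung tensioner arm by its orange thumb tab back (away from you) past its click and keep it there: finish while still holding it compressed, for it springs back if let go. Leave the tools and parts lying around where they are.

Things in the scene. Friction and masses are not known exactly. Their poses are not given: they have to be found in the camera images.
- drive_base: aluminium base plate of the drive unit, 190 (x) x 290 (y) x 12 mm, fixed to the bench, top 12 mm above it; origin at the centre of its underside; x points to the back of the unit (away from the robot at yaw 0), y to the left. It carries the blue block at the right, the tensioner at the left and behind the middle a black motor 42 x 42 mm at x 66, y -45 mm, with a pulley, top 54 mm up.
- idler_block: blue block 46 x 50 x 30 mm on the base plate (its top 42 mm above the bench), with a lower step and a pulley (top 42 mm above the bench) behind it; origin at the underside below the knob's axis; axes as drive_base. Its place along y on the plate varies.
- knob_grip (a point): centre of the black knob's upright grip bar, on its axis. The bar is 12 mm thick, 42 mm long and 28 mm tall (16 mm below to 12 mm above this point), on a 32 mm disc 6 mm thick, 8 mm clear of the block. As found it is 72 mm above the bench, the bar's length along y of this frame (= y of the base plate), its thickness along x; the frame turns and sinks with the knob.
- knob_push (a joint): how far the knob is pushed down, in m: 0 as found (up), 0.007 right down; a spring resists with 3.5 N at first and 7 N right down. It turns only when pushed down 0.006 or more; once turned past about half a radian and let go it rises to 0.005 and stays caught there.
- knob_turn (a joint): turn of the knob, in rad, clockwise from above: 0 as found, 1.25 at its stop (turn it past 1.0); blocked near 0 (0.1 of play) until pushed down; do not force it.
- tension_angle (a joint): angle of the steel tensioner arm about its upright pivot, rad: 0 as found (sprung against a stop), growing anticlockwise from above as the tab goes to the back; end stop 0.70. The pawl rides up from 0.17, clicks over at 0.28, is clear from 0.40 on. Force at the tab about 3.5 N at 0, 8 to 10 N at 0.55, some 2 N more just before the click. The pawl does not hold it: let go, it springs back to 0.
- tensioner: the tensioner arm, steel, 18 mm wide, 22 to 34 mm above the bench; origin on its upright pivot axis at bench height, at x 30, y +105 mm of the base plate; z up; axes along the plate's at angle 0, turning with the arm. As found the arm points from here along the plate's -y, swung 0.35 rad towards the robot (-x). A red sprung pawl slider stands behind it; its nose rides on a small brass tooth of the arm, 40 mm from the pivot.
- thumb_tab (a point): orange upright tab at the end of the tensioner arm, centred 105 mm from the pivot: 30 mm wide along the arm, 12 mm thick in the direction it is pushed (across the arm), 56 mm tall, from the top of the arm 34 mm above the bench to 90 mm. This point: its middle, 65 mm above the bench; axes as body tensioner. Push on its face nearest the robot.
- spare_pulley: loose spare toothed pulley, 26 mm diameter, 14 mm high, standing on the base plate's near left corner (bystander); origin at its underside
- multimeter: red hand multimeter lying flat, 150 x 76 x 40 mm (bystander); origin at its underside centre
- driver_red: screwdriver with red handle lying on the bench (bystander)
- driver_blue: screwdriver with blue handle lying on the bench (bystander)
- board: green circuit board, 100 x 70 x 18 mm with its parts, lying flat (bystander)
- flux_jar: jar, 44 mm diameter, 50 mm high (bystander)
- solder_reel: metal reel, 56 mm diameter, 44 mm high, standing on end (bystander)

How it is judged:
By the outcome, as a careful person would: the job done as asked, in the order asked, and still so for the second after the job is handed in, while the arm keeps its last pose, push and grip.
It also fails if it takes over 48 s, if anything falls off the work surface, if the arm or the gripper's body presses on something with over 40 N, if the wrist force passes 120 N, or if a joint passes its speed limit or range.

### The arm

A 6-joint arm with a two-finger parallel gripper is mounted at the origin on the work surface. World frame = base frame: x ahead of the robot, y to its left, z up, the work surface at z = 0. Lengths are in m, angles in rad, forces in N, time in s.
With the tool pointing down it reaches from about 0.35 to 0.975 m from the base axis. Payload 4.9 kg.
Tool frame: the origin (TCP) lies at the very end of the fingers, on their centre line; the grasp point (between the pads) lies 19 mm behind it; z points along the fingers, y is the line along which they close (so a half turn about z gives the same grasp; the last joint's range is limited). The gripper opens to 85 mm and grips with 20 to 120 N. Pads are 22 mm wide; open, the fingers measure 114 mm over their backs; the gripper's body (76 mm by 85 mm) begins 54 mm behind the grasp point. The pads swing forward as they close: fully open they stand 13 mm farther back than shut.
Start: joints at [1.007, 0.053, 1.613, -0, 1.476, -0.119], TCP at [0.269, 0.564, 0.231] pointing down, gripper open.
Joint ranges: [-3.01, 3.01], [-1.01, 2.22], [0.06, 2.58], [-1.02, 4.17], [0.09, 2.62], [-3.14, 3.14]. Speed limits (rad/s): [2.57, 2.57, 3.14, 3.14, 3.14, 3.14].

### API

Orientations are given as a rotation vector (axis times angle).
In Python, from station import ctrl, imaging gives the robot as it stands.
- The arm moves only by the tool play_rows, never from a script. Its argument "series" is a list of rows, each a list of 3 entries, a list of its own where there are three numbers: the opening, from 0 (shut) to 1 (fully open), then the shift along the tool's x, y, z each as a share of 0.05 m, from -1 to 1, then the turn, a rotation vector about the tool's x, y, z each as a share of 8 degrees, from -1 to 1. In form: [[grip, [dx, dy, dz], [ax, ay, az]], ...]. A call has 1 to 8 rows; each row shifts and turns the commanded pose from where the row before left it, along the tool's axes as they then stand; what a row does not reach is not made up. A row lasts 1/8 s, in which the tool goes at most 62.5 mm and 10.7 degrees, less where a joint would pass 70% of its speed; a pose out of reach is approached as far as the arm can. A call with a number of a shift or a turn outside -1 to 1 is refused whole. A call with a gripper value outside its range is refused whole. The fingers move at their own pace and stop on an object; "force" is the grip in N (left out, the last holds). Time passes only in rows, so rows that do not move let the fingers close. It gives the time, the measured TCP pose, the force, the opening and the grip force at its end, in the units of the state.
- ctrl.get_obs(): the state, without advancing time (a new reading comes with each control period).
- imaging.get_image(name): name is "scene" or "top" or "wrist"; returns a dict with "color" (480x640x3 uint8, blue, green, red), "fx", "fy", "cx", "cy" (pixels), "extrinsics" (4x4, takes a point from world to camera coordinates); the wrist camera has in their place "hand_eye" (4x4, takes a point from camera to tool coordinates, whose origin is the TCP and whose axes are the flange's). Camera axes: x right, y down, z forward; pixel columns grow to the right and rows downward; lengths in m; the calibration is good to about 2 mm. The wrist camera is an equidistant fisheye: a pixel r from the principal point sees the ray r / f radians off the axis. A picture is of the moment at which its call begins: read the wrist's pose just before it. There is no depth.
- ctrl.finish_job(): hands the job in; it is judged then, once.
The state is a dict: "t": time; "q": joint angles; "dq": joint speeds; "effort": joint torques, N m; "tool_pos": TCP position; "tool_rot": TCP orientation; "contact_force": force on the tool from outside, world axes, zero at the start; "wrist_torque": the same for the moment, N m; "opening": finger opening in m; "grip_force": force on a finger pad.
Only numpy, scipy, OpenCV 4.12 (cv2) and the standard library are available. Lean on these libraries where they do the work, as an engineer would, in place of code of your own. Each camera call takes 0.05 s, during which the arm holds its last target. There are 200 camera calls.

## Working session

There is one attempt and no reset: what is moved stays moved. The work goes in short steps, Python scripts to look and compute and a tool call to move; the robot and the scene stay as the last step left them, time stands still between calls to the robot, and variables do not carry over. Pictures are saved under pics/ and viewed, at most 10 in all, crops included, and the job is handed in when it is done.

Besides the shell and the picture viewer there is one more tool, called after "Request:" in YAML: its name, and indented under it one key for each argument. play_rows: Moves the arm, as the interface text tells. Shift numbers are shares of 0.05 m and turn numbers shares of 8 degrees, none past 1 either way. Its arguments: {"type":"object","properties":{"series":{"type":"array"},"force":{"type":"number"}},"required":["series"]}

```bash
mkdir -p pics; ls; python3 - <<'E'
from station import ctrl, imaging
import cv2,numpy as np,pickle
o=ctrl.get_obs(); print({k:np.round(v,3).tolist() for k,v in o.items()})
d={}
for n in("scene","top"):
    d[n]=imaging.get_image(n); cv2.imwrite(f"pics/{n}0.png",d[n]["color"]); print(n,{k:np.round(v,3).tolist() for k,v in d[n].items() if k!="color"})
pickle.dump(d,open("v0.pkl","wb"))
E
```

```text
pics
{'t': 0.0, 'q': [1.007, 0.053, 1.614, 0.0, 1.476, -0.119], 'dq': [0.001, 0.001, 0.0, -0.0, 0.002, 0.0], 'effort': [0.0, -39.368, -37.018, -0.0, 0.007, 0.0], 'tool_pos': [0.269, 0.564, 0.23], 'tool_rot': [-0.693, -3.064, 0.003], 'contact_force': [0.088, -0.282, 0.169], 'wrist_torque': [-0.001, 0.013, -0.044], 'grip_force': 0.0, 'opening': 0.086}
scene {'fx': 500.66, 'fy': 500.66, 'cx': 320.666, 'cy': 234.903, 'extrinsics': [[-0.898, 0.44, 0.005, 0.483], [0.236, 0.493, -0.837, -0.054], [-0.371, -0.751, -0.547, 1.304], [0.0, 0.0, 0.0, 1.0]]}
top {'fx': 607.246, 'fy': 607.246, 'cx': 316.447, 'cy': 233.658, 'extrinsics': [[0.025, -1.0, 0.003, -0.006], [-0.992, -0.025, -0.12, 0.517], [0.12, 0.0, -0.993, 1.67], [0.0, 0.0, 0.0, 1.0]]}
```

View pics/scene0.png

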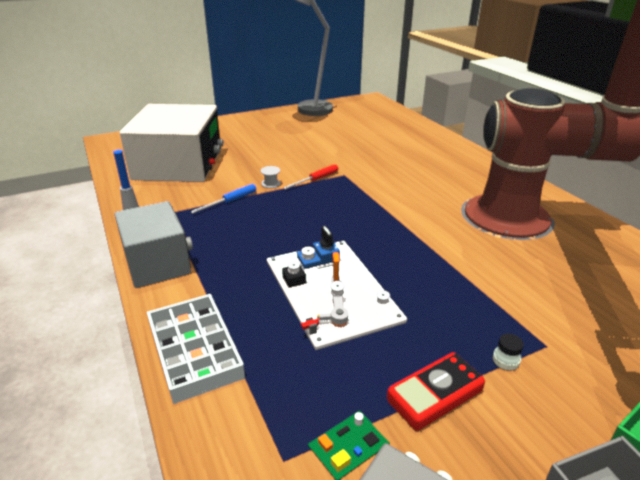

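View pics/top0.png

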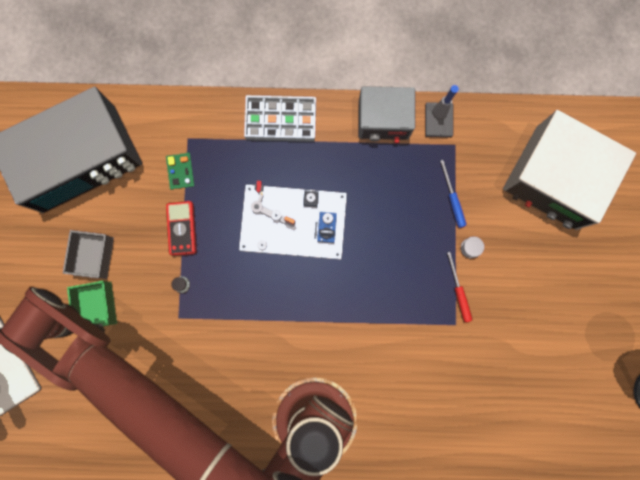

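The scene view shows the plate with the blue block and black knob at (327,238), and the orange tab at (336,265). In the top view the plate spans (240–346, 185–258), the knob is near (327,228) and the tab near (290,221).

```bash
cat > h.py <<'E'
import numpy as np,cv2
def ray(im,p):
    E=im["extrinsics"];R=E[:3,:3];c=-R.T@E[:3,3]
    d=R.T@np.array([(p[0]-im["cx"])/im["fx"],(p[1]-im["cy"])/im["fy"],1]);return c,d/np.linalg.norm(d)
def plane(im,p,z):
    c,d=ray(im,p);return c+d*(z-c[2])/d[2]
def tri(rs):
    A=sum(np.eye(3)-np.outer(d,d) for c,d in rs);b=sum((np.eye(3)-np.outer(d,d))@c for c,d in rs)
    return np.linalg.solve(A,b)
def fish(im,p,pos,rv):
    r=np.array([p[0]-im["cx"],p[1]-im["cy"]]);n=np.linalg.norm(r);t=n/im["fx"]
    d=np.array([*(r/max(n,1e-9)*np.sin(t)),np.cos(t)]);H=im["hand_eye"];R=cv2.Rodrigues(np.array(rv,float))[0]
    return R@H[:3,3]+pos,R@H[:3,:3]@d
def blob(m,x0,y0,x1,y1):
    k=np.zeros_like(m);k[y0:y1,x0:x1]=m[y0:y1,x0:x1]
    n,l,s,c=cv2.connectedComponentsWithStats(k.astype(np.uint8));i=1+np.argmax(s[1:,4]);return l==i,s[i],c[i]
E
python3 - <<'E'
import pickle,cv2,numpy as np
from h import *
d=pickle.load(open("v0.pkl","rb"));T,S=d["top"],d["scene"]
hs={k:cv2.cvtColor(v["color"],cv2.COLOR_BGR2HSV) for k,v in d.items()}
h=hs["top"];m=(h[...,1]<70)&(h[...,2]>140)
b,s,c=blob(m,225,170,360,275);print("plate",s)
cn,_=cv2.findContours(b.astype(np.uint8),0,2);r=cv2.minAreaRect(max(cn,key=len));bx=cv2.boxPoints(r)
W=np.array([plane(T,p,.012) for p in bx]);print(np.round(W,4),"C",W.mean(0))
for i in range(4):
    e=W[(i+1)%4]-W[i];print(np.linalg.norm(e),np.degrees(np.arctan2(e[1],e[0])))
o=[]
for n,box in(("top",(265,200,310,240)),("scene",(320,240,350,285))):
    h=hs[n];m=(h[...,0]>5)&(h[...,0]<20)&(h[...,1]>150)&(h[...,2]>90);b,s,c=blob(m,*box);print(n,"tab",s,c);o.append(ray(d[n],c))
print("tab tri",tri(o))
o=[]
for n,box in(("top",(312,205,345,250)),("scene",(312,222,340,252))):
    h=hs[n];m=(h[...,2]<60);b,s,c=blob(m,*box);print(n,"knob",s,c);o.append(ray(d[n],c))
print("knob tri",tri(o))
cv2.imwrite("pics/z.png",np.hstack([cv2.resize(T["color"][175:270,230:356],None,fx=4,fy=4,interpolation=2)[:380,:400+104],cv2.resize(S["color"][220:315,280:350],None,fx=4,fy=4)]))
E
```

```text
plate [ 239  184  108   76 6347]
[[ 0.4645  0.2272  0.012 ]
 [ 0.6588  0.219   0.012 ]
 [ 0.6414 -0.0774  0.012 ]
 [ 0.4476 -0.0653  0.012 ]] C [0.55307876 0.07588652 0.012     ]
0.19438868723888816 -2.4125731638363797
0.29689869989734885 -93.35830157028333
0.19412516712507777 176.41662758526311
0.29292778274095765 86.68835570689467Traceback (most recent call last):
  File "<stdin>", line 13, in <module>
  File "h.py", line 16, in blob
    n,l,s,c=cv2.connectedComponentsWithStats(k.astype(np.uint8));i=1+np.argmax(s[1:,4]);return l==i,s[i],c[i]
                                                                     ~~~~~~~~~^^^^^^^^^
    return _wrapfunc(a, 'argmax', axis=axis, out=out, **kwds)
    return bound(*args, **kwds)
ValueError: attempt to get argmax of an empty sequence
```

```bash
python3 - <<'E'
import pickle,cv2,numpy as np
from h import *
d=pickle.load(open("v0.pkl","rb"));T,S=d["top"],d["scene"]
hs={k:cv2.cvtColor(v["color"],cv2.COLOR_BGR2HSV) for k,v in d.items()}
cv2.imwrite("pics/z.png",np.hstack([cv2.resize(T["color"][175:270,230:356],None,fx=4,fy=4)[:380],cv2.resize(S["color"][220:315,280:350],None,fx=4,fy=4)]))
o=[]
for n,box in(("top",(270,205,305,235)),("scene",(328,245,345,285))):
    h=hs[n];m=(h[...,0]>2)&(h[...,0]<22)&(h[...,1]>110);b,s,c=blob(m,*box);print(n,"tab",s,c);o.append(ray(d[n],c))
print("tab tri",tri(o))
o=[]
for n,box in(("top",(315,205,340,245)),("scene",(318,224,338,249))):
    h=hs[n];m=(h[...,2]<70);b,s,c=blob(m,*box);print(n,"knob",s,c);o.append(ray(d[n],c))
print("knob tri",tri(o))
C=np.array([.5531,.0759]);a=-3.15*np.pi/180;R=np.array([[np.cos(a),-np.sin(a)],[np.sin(a),np.cos(a)]])
pv=C+R@[.03,.105];print("pivot",pv,"tab pred",pv+R@[-.105*np.sin(.35),-.105*np.cos(.35)])
E
```

```text
top tab [285 217   9   7  33] [289.12121212 220.06060606]
scene tab [332 252   8  28 148] [335.66891892 264.50675676]
tab tri [0.54661007 0.08370282 0.06882816]Traceback (most recent call last):
  File "<stdin>", line 12, in <module>
  File "h.py", line 16, in blob
    n,l,s,c=cv2.connectedComponentsWithStats(k.astype(np.uint8));i=1+np.argmax(s[1:,4]);return l==i,s[i],c[i]
                                                                     ~~~~~~~~~^^^^^^^^^
    return _wrapfunc(a, 'argmax', axis=axis, out=out, **kwds)
    return bound(*args, **kwds)
ValueError: attempt to get argmax of an empty sequence
```

View pics/z.png

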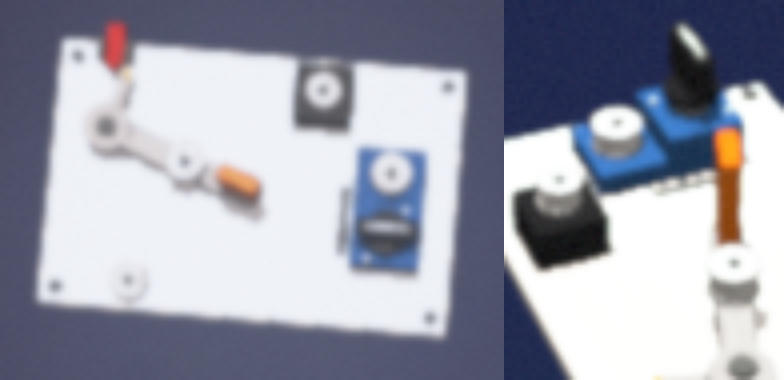

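The crop shows the knob bar top at top-view pixel (327,232) and scene pixel (326,229). The tensioner arm runs from (256,206) to the tab at (289,220). The spare pulley is at (262,245).

```bash
python3 - <<'E'
import pickle,numpy as np
from h import *
d=pickle.load(open("v0.pkl","rb"));T,S=d["top"],d["scene"]
print("knob top tri",tri([ray(T,(326.8,232.0)),ray(S,(326,229.5))]),plane(T,(326.8,232),.084))
print("pivot",plane(T,(256.3,206.8),.04),"tab",plane(T,(289.3,220.3),.09))
E
```

```text
knob top tri [ 0.51520445 -0.02072284  0.08302593] [ 0.51538735 -0.02088772  0.084     ]
pivot [0.58686394 0.17744264 0.04      ] tab [0.5439827  0.08158226 0.09      ]
```

Request:
play_rows:
  series:
    - [1,[0,0,0],[0,0,1]]
    - [1,[0,0,0],[0,0,1]]
    - [1,[0,0,0],[0,0,1]]
    - [1,[0,0,0],[0,0,1]]
    - [1,[0,0,0],[0,0,1]]
    - [1,[0,0,0],[0,0,1]]
    - [1,[0,0,0],[0,0,1]]
    - [1,[0,0,0],[0,0,1]]

```text
t: 1.1
tool_pos: [0.2687, 0.5639, 0.2305]
tool_rot: [2.216, 2.226, -0.002]
contact_force: [0.3, -0.5, -1.3]
opening: 0.0854
grip_force: 0.0
```

Request:
play_rows:
  series:
    - [1,[0,0,0],[0,0,0.42]]
    - [1,[-0.95,0.465,0],[0,0,0]]
    - [1,[-0.95,0.465,0],[0,0,0]]
    - [1,[-0.95,0.465,0],[0,0,0]]
    - [1,[-0.95,0.465,0],[0,0,0]]
    - [1,[-0.95,0.465,0],[0,0,0]]
    - [1,[-0.95,0.465,0],[0,0,0]]
    - [1,[-0.95,0.465,0],[0,0,0]]

```text
t: 2.1
tool_pos: [0.4151, 0.2223, 0.2309]
tool_rot: [-2.276, -2.166, 0.0]
contact_force: [0.2, -0.9, 0.3]
opening: 0.0854
grip_force: 0.0
```

Request:
play_rows:
  series:
    - [1,[-0.95,0.465,0],[0,0,0]]
    - [1,[-0.95,0.465,0],[0,0,0]]
    - [1,[-0.95,0.465,0],[0,0,0]]
    - [1,[-0.95,0.465,0],[0,0,0]]
    - [1,[-0.95,0.465,0],[0,0,0]]
    - [1,[0,0,0],[0,0,0]]
    - [1,[0,0,0],[0,0,0]]

```text
t: 2.98
tool_pos: [0.5188, -0.0186, 0.2307]
tool_rot: [-2.275, -2.164, 0.001]
contact_force: [0.2, 0.0, -0.8]
opening: 0.0851
grip_force: 0.0
```

```bash
cat > w.py <<'E'
from station import ctrl, imaging
import cv2,numpy as np,pickle,sys
o=ctrl.get_obs();w=imaging.get_image("wrist");cv2.imwrite(f"pics/{sys.argv[1]}.png",w["color"])
pickle.dump((o,w),open(sys.argv[1]+".pkl","wb"))
print(o["t"],o["tool_pos"],o["tool_rot"],o["q"],w["fx"],w["cx"],w["cy"]);print(np.round(w["hand_eye"],3))
E
python3 w.py w1
```

```text
2.975 [ 0.51881924 -0.01861399  0.2307189 ] [-2.27523844e+00 -2.16431270e+00  6.49727723e-04] [-1.79538199e-01 -2.02600007e-01  1.85560617e+00  4.79069627e-04
  1.48994184e+00 -1.29616011e-01] 371.64829954431775 319.04180886368437 238.3315141807032
[[ 0.    -0.95  -0.312  0.08 ]
 [ 1.     0.     0.     0.   ]
 [-0.    -0.312  0.95  -0.143]
 [ 0.     0.     0.     1.   ]]
```

View pics/w1.png

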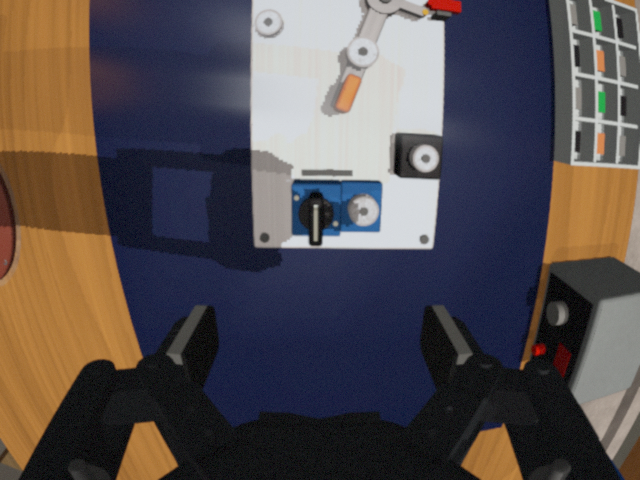

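Wrist view: the knob bar's top runs (316,199)–(316,244), with the disc around (315,213). The tab top is at about (347,93).

```bash
python3 - <<'E'
import pickle,numpy as np,cv2
from h import *
o,w=pickle.load(open("w1.pkl","rb"));d=pickle.load(open("v0.pkl","rb"))
g=cv2.cvtColor(w["color"],cv2.COLOR_BGR2HSV)
def P(p,z):
    c,r=fish(w,p,o["tool_pos"],o["tool_rot"]);return c+r*(z-c[2])/r[2]
m=(g[...,2]>45)&(g[...,1]<90);b,s,c=blob(m,309,199,324,243);print("bar top?",s,c,P(c,.084))
m=(g[...,2]<70);b,s,c=blob(m,296,192,330,248);print("dark",s,c)
for p in((316,199),(316,244)):print("bar ends",P(p,.084))
m=(g[...,0]>2)&(g[...,0]<22)&(g[...,1]>130);b,s,c=blob(m,325,65,370,120);print("tab",s,c,P(c,.09))
m=(g[...,0]>100)&(g[...,0]<115)&(g[...,1]>120)&(g[...,2]>80);b,s,c=blob(m,285,170,390,245);cn,_=cv2.findContours(b.astype(np.uint8),0,2);r=cv2.minAreaRect(max(cn,key=len));print("blue",s,r,P(r[0],.03))
for p in((253,247),(436,247),(264,238),(424,239)): print("plate corner/screws",P(p,.012))
k=[ray(d["top"],(326.8,232)),fish(w,(316,222),o["tool_pos"],o["tool_rot"]),ray(d["scene"],(326,229.5))];print("knob tri3",tri(k),"top+wrist",tri(k[:2]))
R=cv2.Rodrigues(o["tool_rot"])[0];print(np.round(R,3))
cv2.imwrite("pics/w1c.png",cv2.resize(w["color"][170:260,270:400],None,fx=5,fy=5,interpolation=2))
E
```

```text
bar top? [312 200   9  42 272] [315.44117647 220.08455882] [ 0.51615681 -0.01800238  0.084     ]
dark [298 192  32  53 928] [314.36206897 214.28125   ]
bar ends [ 0.51751592 -0.00060312  0.084     ]
bar ends [ 0.51553733 -0.03846176  0.084     ]
tab [340  75  20  32 369] [349.42818428  90.05420054] [0.546929  0.0838012 0.09     ]
blue [ 292  181   89   54 2311] ((336.49053955078125, 207.59324645996094), (52.869422912597656, 88.13896179199219), 88.66777801513672) [ 0.53546143 -0.02144793  0.03      ]
plate corner/screws [ 0.44764003 -0.06337166  0.012     ]
plate corner/screws [ 0.64140429 -0.07319533  0.012     ]
plate corner/screws [ 0.4602712  -0.05409293  0.012     ]
plate corner/screws [ 0.62746373 -0.06348289  0.012     ]
knob tri3 [ 0.51570631 -0.02030944  0.08314315] top+wrist [ 0.51623279 -0.02107176  0.07850249]
[[ 0.05   0.999 -0.001]
 [ 0.999 -0.05   0.001]
 [ 0.001 -0.001 -1.   ]]
```

View pics/w1c.png

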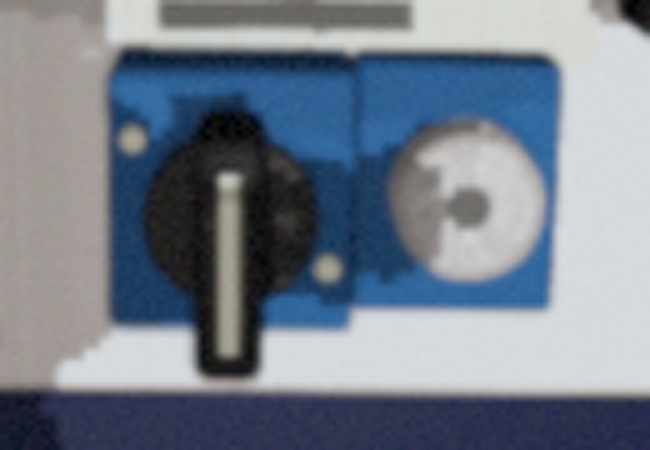

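Request:
play_rows:
  series:
    - [1,[-0.045,-0.06,1],[0,0,0]]
    - [1,[0,0,1],[0,0,0]]
    - [1,[0,0,1],[0,0,0]]
    - [1,[0,0,0.43],[0,0,0]]
    - [1,[0,0,0],[0,0,0]]
    - [1,[0,0,0],[0,0,0]]
    - [1,[0,0,0],[0,0,0]]

```text
t: 3.9
tool_pos: [0.5176, -0.021, 0.0618]
tool_rot: [2.273, 2.164, 0.003]
contact_force: [0.4, 1.2, 0.3]
opening: 0.0855
grip_force: 0.0
```

Request:
play_rows:
  series:
    - [0,[0,0,0],[0,0,0]]
    - [0,[0,0,0],[0,0,0]]
    - [0,[0,0,0],[0,0,0]]
    - [0,[0,0,0],[0,0,0]]
    - [0,[0,0,0],[0,0,0]]
    - [0,[0,0,0],[0,0,0]]
    - [0,[0,0,0],[0,0,0]]
    - [0,[0,0,0],[0,0,0]]
  force: 60

```text
t: 4.9
tool_pos: [0.5158, -0.0211, 0.0597]
tool_rot: [-2.275, -2.165, 0.001]
contact_force: [-4.3, 0.1, 2.9]
opening: 0.0108
grip_force: 62.7
```

Request:
play_rows:
  series:
    - [0,[0,0,0.08],[0,0,0]]
    - [0,[0,0,0.08],[0,0,0]]
    - [0,[0,0,0],[0,0,0]]
    - [0,[0,0,0],[0,0,0]]
    - [0,[0,0,0],[0,0,0]]

```text
t: 5.52
tool_pos: [0.516, -0.0211, 0.0529]
tool_rot: [-2.275, -2.165, 0.002]
contact_force: [-8.5, 0.8, 11.6]
opening: 0.011
grip_force: 64.0
```

Request:
play_rows:
  series:
    - [0,[0,-0.02,0.03],[0,0,0]]
    - [0,[0,0,0],[0,0,0]]
    - [0,[0,0,0],[0,0,0]]

```text
t: 5.9
tool_pos: [0.5161, -0.0211, 0.0528]
tool_rot: [2.275, 2.165, 0.0]
contact_force: [-9.0, 0.6, 16.5]
opening: 0.0108
grip_force: 64.7
```

Request:
play_rows:
  series:
    - [0,[0,0,0],[0,0,0.6]]
    - [0,[0,0,0],[0,0,0.6]]
    - [0,[0,0,0],[0,0,0.6]]
    - [0,[0,0,0],[0,0,0.6]]
    - [0,[0,0,0],[0,0,0]]

```text
t: 6.52
tool_pos: [0.5158, -0.0211, 0.0528]
tool_rot: [2.605, 1.756, -0.001]
contact_force: [-9.8, 1.4, 18.2]
opening: 0.0111
grip_force: 64.9
```

Request:
play_rows:
  series:
    - [0,[0,0,0],[0,0,0.8]]
    - [0,[0,0,0],[0,0,0.8]]
    - [0,[0,0,0],[0,0,0.8]]
    - [0,[0,0,0],[0,0,0.8]]
    - [0,[0,0,0],[0,0,0.8]]
    - [0,[0,0,0],[0,0,0.8]]
    - [0,[0,0,0],[0,0,0.8]]
    - [0,[0,0,0],[0,0,0]]

```text
t: 7.52
tool_pos: [0.5153, -0.0207, 0.0528]
tool_rot: [-3.077, -0.63, 0.002]
contact_force: [-11.1, 2.8, 19.2]
opening: 0.0108
grip_force: 65.1
```

```bash
python3 -c "
from station import ctrl;import numpy as np
o=ctrl.get_obs();print(o['tool_pos'],o['tool_rot'],o['wrist_torque'],o['contact_force'],o['q'])"
```

```text
[ 0.51533265 -0.02070431  0.05277425] [-3.07674530e+00 -6.30468733e-01  2.22125838e-03] [ 0.4085669   2.25830914 -0.0052785 ] [-11.11253341   2.82109628  19.15030563] [-1.84696327e-01 -2.26307443e-02  2.00560944e+00  3.42017745e-04
  1.16026907e+00  9.81730775e-01]
```

Request:
play_rows:
  series:
    - [0,[0,0,0],[0,0,0.5]]
    - [0,[0,0,0],[0,0,0.5]]
    - [0,[0,0,0],[0,0,0]]
    - [0,[0,0,0],[0,0,0]]

```text
t: 8.02
tool_pos: [0.5153, -0.0206, 0.0528]
tool_rot: [-3.113, -0.415, 0.003]
contact_force: [-12.0, 2.5, 19.7]
opening: 0.0107
grip_force: 65.1
```

```bash
python3 -c "
from station import ctrl;import numpy as np
o=ctrl.get_obs();print(o['tool_pos'],o['tool_rot'],o['wrist_torque'],o['contact_force'],o['q'])"
```

```text
[ 0.51526354 -0.02061654  0.05277705] [-3.11295304e+00 -4.15200886e-01  2.55361328e-03] [0.49145544 2.33374415 0.00628072] [-12.03946989   2.54405106  19.73837628] [-1.84659927e-01 -2.26793018e-02  2.00565196e+00  5.56629181e-04
  1.16049931e+00  1.12072215e+00]
```

Request:
play_rows:
  series:
    - [0,[0,0,-0.05],[0,0,0]]
    - [0.5,[0,0,0],[0,0,0]]
    - [0.5,[0,0,0],[0,0,0]]
    - [0.5,[0,0,0],[0,0,0]]
    - [0.5,[0,0,0],[0,0,0]]
    - [0.5,[0,0,-1],[0,0,0]]
    - [0.5,[0,0,-1],[0,0,0]]
    - [0.5,[0,0,-1],[0,0,0]]

```text
t: 9.02
tool_pos: [0.515, -0.021, 0.2041]
tool_rot: [-3.114, -0.414, -0.0]
contact_force: [0.4, 0.1, -0.1]
opening: 0.043
grip_force: 0.0
```

Request:
play_rows:
  series:
    - [0.5,[0,0,0],[0,0,-1]]
    - [0,[0,0,0],[0,0,-1]]
    - [0,[0,0,0],[0,0,-1]]
    - [0,[0,0,0],[0,0,-1]]
    - [0,[0,0,0],[0,0,-1]]
    - [0,[0,0,0],[0,0,-1]]
    - [0,[0,0,0],[0,0,-1]]
    - [0,[0,0,0],[0,0,-1]]

```text
t: 10.02
tool_pos: [0.5152, -0.021, 0.2026]
tool_rot: [-2.417, -2.007, -0.0]
contact_force: [-0.6, 0.2, -0.2]
opening: 0.0
grip_force: 0.0
```

Request:
play_rows:
  series:
    - [0,[0,0,0],[0,0,-1]]
    - [0,[0,0,0],[0,0,0]]
    - [0,[0,0,0],[0,0,0]]

```text
t: 10.4
tool_pos: [0.5152, -0.021, 0.2028]
tool_rot: [2.278, 2.163, 0.0]
contact_force: [0.1, -0.5, -0.1]
opening: -0.0004
grip_force: 0.0
```

```bash
python3 w.py w2; python3 -c "
import cv2;i=cv2.imread('pics/w2.png');cv2.imwrite('pics/w2c.png',cv2.resize(i[60:260,220:460],None,fx=3,fy=3))"
```

```text
10.4 [ 0.51517559 -0.0210236   0.20276387] [2.27798448e+00 2.16335533e+00 3.29303873e-05] [-1.85190933e-01 -1.93661746e-01  1.89481044e+00 -9.65516911e-06
  1.44039494e+00 -1.33581961e-01] 371.64829954431775 319.04180886368437 238.3315141807032
[[ 0.    -0.95  -0.312  0.08 ]
 [ 1.     0.     0.     0.   ]
 [-0.    -0.312  0.95  -0.143]
 [ 0.     0.     0.     1.   ]]
```

View pics/w2c.png

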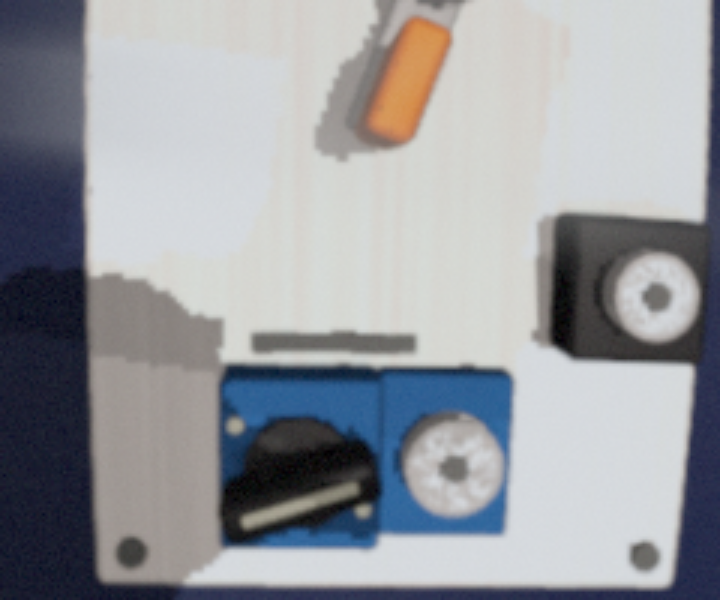

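The knob's stripe runs (243,523)–(358,487) in the crop, about 17° from the plate's x axis. That makes the turn about 72°, at its stop. The tab and its arm are untouched.

Request:
play_rows:
  series:
    - [0,[0.79,-0.045,0],[0,0,0]]
    - [0,[0.79,-0.045,0],[0,0,0]]
    - [0,[0.79,-0.045,0],[0,0,0]]
    - [0,[0,0,0],[0,0,1]]
    - [0,[0,0,0],[0,0,1]]
    - [0,[0,0,0],[0,0,0.5]]
    - [0,[0,0,0],[0,0,0]]

```text
t: 11.32
tool_pos: [0.5143, 0.0977, 0.2028]
tool_rot: [-2.617, -1.738, 0.0]
contact_force: [-0.0, -0.0, -0.8]
opening: -0.0002
grip_force: 0.0
```

```bash
python3 - <<'E'
import pickle,numpy as np,cv2
from h import *
o,w=pickle.load(open("w2.pkl","rb"));o1,w1=pickle.load(open("w1.pkl","rb"))
p=(320,228.3);c,r=fish(w,p,o["tool_pos"],o["tool_rot"])
for z in(.084,.079,.077):print(z,c+r*(z-c[2])/r[2])
g=cv2.cvtColor(w["color"],cv2.COLOR_BGR2HSV);m=(g[...,0]>2)&(g[...,0]<22)&(g[...,1]>130);b,s,q=blob(m,330,55,375,115)
c,r=fish(w,q,o["tool_pos"],o["tool_rot"]);print("tab",s,q,c+r*(.09-c[2])/r[2])
E
```

```text
0.084 [ 0.51638667 -0.01927508  0.084     ]
0.079 [ 0.51632399 -0.0207705   0.079     ]
0.077 [ 0.51629892 -0.02136868  0.077     ]
tab [344  66  26  40 576] [356.19444444  85.56597222] [0.54601123 0.0820573  0.09      ]
```

Request:
play_rows:
  series:
    - [0,[0,0,1],[0,0,0]]
    - [0,[0,0,1],[0,0,0]]
    - [0,[0,0,1],[0,0,0]]
    - [0,[0,0,0.06],[0,0,0]]
    - [0,[0,0,0],[0,0,0]]
    - [0,[0,0,0],[0,0,0]]

```text
t: 12.08
tool_pos: [0.5166, 0.0978, 0.0528]
tool_rot: [2.615, 1.736, 0.007]
contact_force: [-0.3, -0.3, 1.2]
opening: 0.0001
grip_force: 0.0
```

Request:
play_rows:
  series:
    - [0,[0,0.1,0],[0,0,0]]
    - [0,[0,0.1,0],[0,0,0]]
    - [0,[0,0.1,0],[0,0,0]]
    - [0,[0,0,0],[0,0,0]]

```text
t: 12.58
tool_pos: [0.5285, 0.0918, 0.0505]
tool_rot: [-2.617, -1.737, 0.0]
contact_force: [-3.7, -0.2, 6.8]
opening: 0.0003
grip_force: 3.8
```

Request:
play_rows:
  series:
    - [0,[-0.03,0.145,0],[0,0,-0.5]]
    - [0,[-0.03,0.145,0],[0,0,-0.5]]
    - [0,[-0.03,0.145,0],[0,0,-0.5]]
    - [0,[-0.03,0.145,0],[0,0,-0.5]]
    - [0,[0,0,0],[0,0,0]]

```text
t: 13.2
tool_pos: [0.5544, 0.0786, 0.0505]
tool_rot: [-2.349, -2.084, -0.002]
contact_force: [-4.0, 3.4, 6.7]
opening: -0.0002
grip_force: 3.7
```

Request:
play_rows:
  series:
    - [0,[-0.03,0.145,0],[0,0,-0.5]]
    - [0,[-0.03,0.145,0],[0,0,-0.5]]
    - [0,[-0.03,0.145,0],[0,0,-0.5]]
    - [0,[-0.03,0.145,0],[0,0,-0.5]]
    - [0,[0,0,0],[0,0,0]]
    - [0,[0,0,0],[0,0,0]]

```text
t: 13.95
tool_pos: [0.5817, 0.0728, 0.0504]
tool_rot: [-2.034, -2.389, 0.001]
contact_force: [-9.3, 4.7, 9.2]
opening: -0.0002
grip_force: 6.1
```

```bash
python3 w.py w3; python3 - <<'E'
from station import imaging
import cv2,numpy as np
t=imaging.get_image("top")["color"];w=cv2.imread("pics/w3.png")
cv2.imwrite("pics/f.png",np.hstack([cv2.resize(t[175:270,230:356],None,fx=3,fy=3)[:280],cv2.resize(w,(373,280))]))
E
```

```text
13.95 [0.58174493 0.07279709 0.05038417] [-2.03352698e+00 -2.38898497e+00  6.62011837e-04] [-0.00359704  0.14311354  1.8363      0.00268283  1.16575225 -0.16506318] 371.64829954431775 319.04180886368437 238.3315141807032
[[ 0.    -0.95  -0.313  0.08 ]
 [ 1.     0.    -0.     0.   ]
 [ 0.    -0.313  0.95  -0.143]
 [ 0.     0.     0.     1.   ]]
```

View pics/f.png

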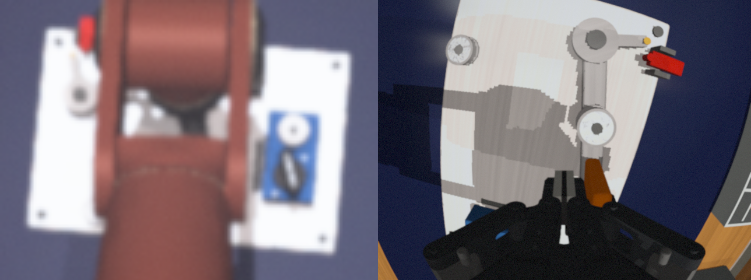

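The wrist view shows the arm swung back, from the pivot at (596,40) to the tab at (598,180), square to the fingers. That puts it at about 0.55 rad, clear of the pawl, and the roughly 10 N push agrees. The top view shows the knob still turned.

```bash
python3 -c "
from station import ctrl;o=ctrl.get_obs();print(o['tool_pos'],o['contact_force']);print(ctrl.finish_job())"
```

```text
[0.58167034 0.07281118 0.05038374] [-8.94732255  5.02847586  9.45919603]
the job is handed in; nothing more can be done
None
```

I pushed the knob down and turned it about 72° (1.25 rad), to its stop, where it stayed down by itself; then I pushed the tensioner tab back to about 0.55 rad, past its click, and handed in the job still holding it there, with no verdict shown.

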